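# Index a nail-tip carriage under the curing lamp and hold it

## Robot

A 6-joint arm with a two-finger parallel gripper is mounted at the origin on the work surface. World frame = base frame: x ahead of the robot, y to its left, z up, the work surface at z = 0. Lengths are in m, angles in rad, forces in N, time in s.
With the tool pointing down it reaches from about 0.375 to 0.975 m from the base axis. Payload 3.8 kg.
Tool frame: the origin (TCP) lies midway between the tips of the shut fingers; the grasp point (between the pads) lies 19 mm behind it (robot.grasp_offset is the distance from the TCP to the grasp point, in m); x points along the fingers, y is the direction in which the jaws open and shut, and the axes are right-handed (so a half turn about x gives the same grasp; the last joint's range is limited). The gripper opens to 85 mm and grips with 20 to 120 N. Pads are 22 mm wide; open, the fingers measure 114 mm over their backs; the gripper's body (76 mm by 85 mm) begins 54 mm behind the grasp point. The pads swing forward as they close: fully open they stand 13 mm farther back than shut.
Start: joints at [-0.037, 0.264, 1.604, -0, 1.274, -0.037], TCP at [0.675, -0, 0.231] pointing down, gripper open.
Joint ranges: [-2.63, 2.63], [-0.94, 2.18], [0.31, 2.57], [-1.31, 4.45], [0, 2.66], [-2.55, 2.55]. Speed limits (rad/s): [2.57, 2.57, 3.14, 3.14, 3.14, 3.14].

## Interface

Orientations are given as a 3x3 rotation matrix whose columns are the frame's x, y, z axes.
In Python, from cell import robot gives the robot as it stands.
- The arm moves only by the tool jog_arm, never from a script. Its argument "series" is a list that holds one entry, the list of rows, each a list of 5 numbers: the opening, from -1 (shut) to 1 (fully open), then the shift along the world's x, y, z in mm, then the turn about the world's z in degrees. A call has 1 to 12 rows; each row shifts and turns the commanded pose from where the row before left it; what a row does not reach is not made up. A row lasts 1/10 s, in which the tool goes at most 50 mm and 8.59 degrees, less where a joint would pass 70% of its speed; a pose out of reach is approached as far as the arm can. A call is refused whole if a number of a shift passes 50 or a number of a turn 8.59, either way. A call with a gripper value outside its range is refused whole. The fingers move at their own pace and stop on an object; "newtons" is the grip in N (left out, the last holds). Time passes only in rows, so rows that do not move let the fingers close. It gives the time, the measured TCP pose, the force and the opening at its end, in the units of the state.
- robot.sense(): the state, without advancing time (a new reading comes with each control period).
- robot.read_camera(name): name is "scene" or "side" or "wrist"; returns a dict with "img" (480x640x3 uint8, blue, green, red), "mtx" (3x3 intrinsics, pixels), "R" (3x3) and "t" (3): a world point X has camera coordinates R X + t. Camera axes: x right, y down, z forward; pixel columns grow to the right and rows downward; lengths in m; the calibration is good to about 2 mm. A picture is of the moment at which its call begins. There is no depth.
- robot.finish_job(): hands the job in, once; it reports no verdict.
The state is a dict: "time": time; "qpos": joint angles; "joint_vel": joint speeds; "effort": joint torques, N m; "eef_pos": TCP position; "orientation": TCP orientation; "contact_force": force on the tool from outside, world axes, zero at the start; "moment": the same for the moment, N m; "grip_width": finger opening in m.
Only numpy, scipy, OpenCV 4.12 (cv2) and the standard library are available. Lean on these libraries where they do the work, as an engineer would, in place of code of your own. Each camera call takes 0.05 s, during which the arm holds its last target.

## Task

Swing the hinged wire retainer down over the row of nail tips until it rests in its catch. Then take the black knob on the carriage and slide it along the rail towards the lamp until the ball clicks into the notch at the orange pointer. Finish while still holding the knob, carriage steady in the notch for the flash cure; leave the other things on the desk where they are.

Things in the scene. Friction and masses are not known exactly. Their poses are not given: they have to be found in the camera images.
- station: White lamp station fixed to the desk: base plate 150 x 400 x 8 mm, origin under its centre, x away from the robot (yaw varies), y along the rail towards the lamp. Two rods along y carry the carriage; end blocks at y = +-192 mm, 30 mm high. The white lamp head, 90 x 180 mm, 85 mm high, stands behind the rail: centre at x = 128, y = 100 mm, front face at x = 83 mm.
- slide_knob: Upright black round knob, 18 mm across, 44 mm high (flange 26 mm across, lowest 5 mm), on the carriage's centreline, 47 mm from its middle, away from the lamp; pinch it from above. Origin: centre of its underside, 32 mm above the desk (the carriage's top face); axes as the station's. Carriage: aluminium plate 75 x 124 mm, slides along station y only with 1.2 N friction.
- index (a point): Front tip of the orange index line on the carriage's front lip, 34 mm above the desk, 58 mm in front of the carriage centre, 47 mm from the knob axis along station +y. Moves with the carriage; the spring ball sits under this lip. The carriage starts at the rail end away from the lamp and could also run on 20 mm or more past the notch.
- notch (a point): Tip of the orange pointer on the dark detent block clamped to the base's front, 28 mm above the desk; its place along the rail varies; axes as the station's. Ball in notch = index level with this along station y. Ridges 8.5 mm before and after: about 5 N to climb the first, from 16 mm before; the ball is pulled in after its top, has about 1 mm play in the notch, and about 5 N to leave.
- retainer (a joint): Angle of the wire retainer on the carriage: 0 = down, resting in its catch; grows as it is lifted, up to 1.7 rad. It starts raised, between 0.9 and 1.45 rad. Its hinge is stiff (0.055 N m): it stays where it is left and must be pushed all the way down.
- retainer_bar (a point): Middle of the retainer's front bar (red sleeve 9 mm thick, 34 mm long along station y), 60 mm from the hinge line; moves with the retainer. The frame is 72 mm wide, of 6 mm wire, open in the middle. Closed, the bar lies 60 mm to station -x of the hinge, at its height; raised, it stands above the hinge, leaning to the front.
- retainer_hinge (a point): Middle of the retainer's hinge line, 50 mm above the desk, at the rear edge of the carriage (30 mm behind its centreline, 65 mm along station +y from the knob). The line runs along station y.
- gel_black: Bystander: black gel jar, 32 mm across, 26 mm high, on the desk in front of the rail's start end; origin at the centre of its underside. Leave it alone.
- gel_lilac: Bystander: black gel jar with lilac cap, 32 mm across, 26 mm high, on the desk in front of the rail; origin at the centre of its underside. Leave it alone.
- polish: Bystander: polish bottle, 28 mm across, 68 mm high, behind the rail's start end; origin at the centre of its underside. Leave it alone.
- buffer: Bystander: pink buffer block, 28 x 90 x 26 mm, past the lamp end of the station; origin at the centre of its underside. Leave it alone.
- nail_file: Bystander: lilac nail file, 170 x 20 x 5 mm, past the start end of the station; origin at the centre of its underside. Leave it alone.
- jar_cap: Bystander: loose black jar cap, 34 mm ring, 10 mm high, behind the rail near its middle; origin at the centre of its underside. Leave it alone.

How it is judged:
On the way, in this order (a step that is already met when the one before it is completed fails the run):
1. the retainer is swung down and rests in its catch, the carriage not yet near the notch (value of joint retainer below 0.06 rad and y of index in the frame of notch below -0.02 m), for 0.2 s.
2. the carriage is held by its knob with the ball in the notch (y of index in the frame of notch between -0.0025 and 0.0025 m and value of joint retainer below 0.06 rad and contact force between the fingers and slide_knob above 2 N), for 0.3 s.
At the end, for the whole second after the job is handed in: The index is within 2.5 mm of the notch along the rail, the carriage is at rest (under 5 mm/s), the retainer is down in its catch (under 0.06 rad) and the fingers still hold the knob (more than 2 N) (all of step 2 and linear speed of slide_knob below 0.005 m/s); the arm keeps its last pose, push and grip.
It fails at once if a bystander (jar, cap, bottle, buffer or file) is pushed more than 20 mm (distance of any of gel_black, gel_lilac, polish, buffer, nail_file, jar_cap from where it was at the start of the episode above 0.02 m).
It also fails if it takes over 69 s, if anything falls off the work surface, if the arm or the gripper's body presses on something with over 40 N, if the wrist force passes 120 N, or if a joint passes its speed limit or range.

## Working session

There is one attempt and no reset: what is moved stays moved. The work goes in short steps, Python scripts to look and compute and a tool call to move; the robot and the scene stay as the last step left them, time stands still between calls to the robot, and variables do not carry over. Pictures are saved under pics/ and viewed, and the job is handed in when it is done.

Besides the shell and the picture viewer there is one more tool, called after "Request:" as name(argument=value, ...) on one line, values as JSON. jog_arm: Moves the arm, as the interface text tells. Its arguments: {"type":"object","properties":{"series":{"type":"array"},"newtons":{"type":"number"}},"required":["series"]}

```bash
mkdir -p pics
python3 - <<'E'
from cell import robot
import cv2,pickle
d={}
for n in ("scene","side","wrist"):
    c=robot.read_camera(n);d[n]=c;cv2.imwrite(f"pics/a_{n}.png",c["img"])
pickle.dump(d,open("a.pkl","wb"))
s=robot.sense();print(s["time"],s["eef_pos"],s["orientation"],s["grip_width"],s["contact_force"])
for n in d: print(n,d[n]["mtx"],d[n]["R"],d[n]["t"])
E
```

```text
0.15 [6.74414836e-01 4.01987096e-05 2.30230750e-01] [[-1.80519157e-03  9.99998370e-01  4.36401653e-05]
 [ 7.81131087e-05  4.37812456e-05 -9.99999996e-01]
 [-9.99998368e-01 -1.80518816e-03 -7.81920149e-05]] 0.08511962484908353 [0.65399149 0.05159768 0.97565927]
scene [[497.15951338   0.         311.92168293]
 [  0.         497.15951338 240.18414728]
 [  0.           0.           1.        ]] [[-0.49533243  0.86868768  0.00524304]
 [ 0.55328938  0.32013135 -0.76901676]
 [-0.66971385 -0.37801803 -0.63920711]] [ 0.28076016 -0.28247646  1.29667585]
side [[617.37984448   0.         319.00505445]
 [  0.         617.37984448 232.78292861]
 [  0.           0.           1.        ]] [[ 9.96915193e-01 -7.84848197e-02 -4.81293730e-04]
 [-3.78282617e-02 -4.75104050e-01 -8.79116127e-01]
 [ 6.87686061e-02  8.76422430e-01 -4.76607390e-01]] [-0.57886519  0.0906021   0.9713913 ]
wrist [[335.83696106   0.         318.93301493]
 [  0.         335.83696106 243.98108764]
 [  0.           0.           1.        ]] [[ 9.99998364e-01 -1.17812077e-03 -1.37249488e-03]
 [-6.69280227e-04 -9.45940753e-01  3.24338780e-01]
 [-1.68040909e-03 -3.24337331e-01 -9.45939994e-01]] [-0.67368018 -0.04089637  0.3807024 ]
```

View pics/a_scene.png

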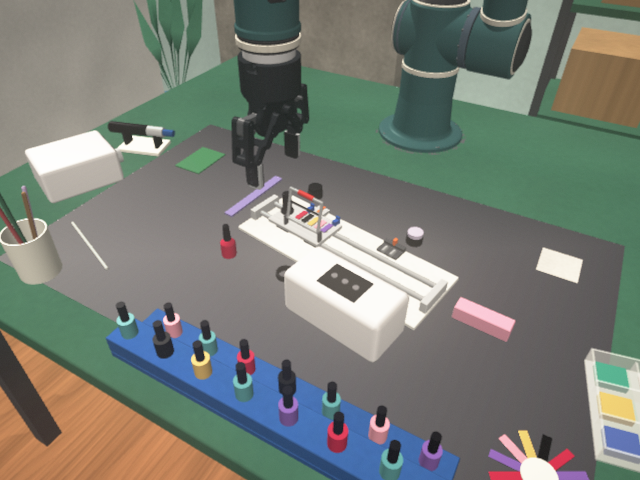

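View pics/a_side.png

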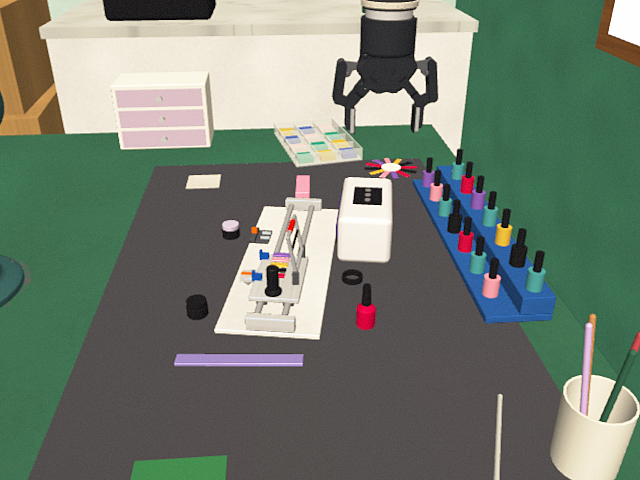

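View pics/a_wrist.png

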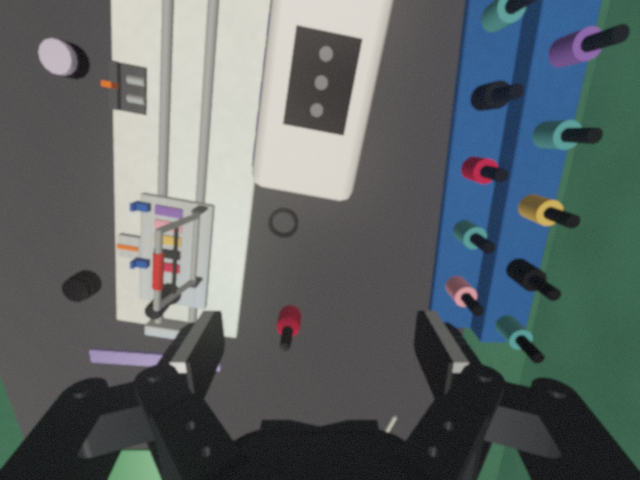

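The scene shows the station with the carriage at its start end and the retainer raised. In the wrist view the red bar is near (157,272), the orange index at (128,246) and the pointer at (108,85). I'll zoom in for pixel picks.

Run:
```python
import cv2,pickle,numpy as np
d=pickle.load(open("a.pkl","rb"))
def crop(n,x0,y0,w,h,k):
    cv2.imwrite(f"pics/ac_{n}.png",cv2.resize(d[n]["img"][y0:y0+h,x0:x0+w],None,fx=k,fy=k,interpolation=cv2.INTER_CUBIC))
crop("scene",230,165,200,130,4);crop("side",220,190,110,145,4);crop("wrist",80,40,180,140,4)
cv2.imwrite("pics/ac_wrist2.png",cv2.resize(d["wrist"]["img"][190:340,80:260],None,fx=4,fy=4,interpolation=cv2.INTER_CUBIC))
for n in d:
    im=d[n]["img"];hsv=cv2.cvtColor(im,cv2.COLOR_BGR2HSV)
    for nm,lo,hi in (("orange",(5,170,120),(18,255,255)),("red",(0,190,90),(4,255,255)),("red2",(174,190,90),(180,255,255))):
        m=cv2.inRange(hsv,lo,hi);N,L,st,c=cv2.connectedComponentsWithStats(m)
        print(n,nm,[(st[i].tolist(),c[i].round(1).tolist()) for i in range(1,N) if st[i,4]>8])
```

```text
scene orange []
scene red []
scene red2 [([552, 451, 21, 18, 119], [561.4, 459.4]), ([492, 472, 10, 6, 25], [496.6, 474.7]), ([511, 472, 10, 8, 34], [516.0, 476.1]), ([504, 474, 8, 6, 20], [507.2, 476.8])]
side orange [([601, 9, 10, 13, 41], [605.0, 14.5]), ([251, 227, 7, 7, 36], [253.8, 229.8]), ([241, 272, 10, 3, 24], [246.2, 272.8])]
side red [([288, 220, 7, 11, 49], [291.3, 224.7])]
side red2 [([403, 166, 14, 2, 15], [409.9, 166.1]), ([399, 170, 11, 7, 12], [404.3, 172.9]), ([461, 175, 12, 18, 57], [466.1, 186.6]), ([464, 175, 3, 6, 9], [464.9, 177.7]), ([459, 236, 3, 8, 15], [459.7, 239.1]), ([458, 240, 14, 12, 37], [466.9, 247.4])]
wrist orange [([101, 81, 16, 6, 63], [107.8, 84.0]), ([119, 246, 15, 3, 19], [125.5, 247.0])]
wrist red []
wrist red2 [([293, 325, 5, 8, 19], [294.8, 328.6])]
```

View pics/ac_scene.png

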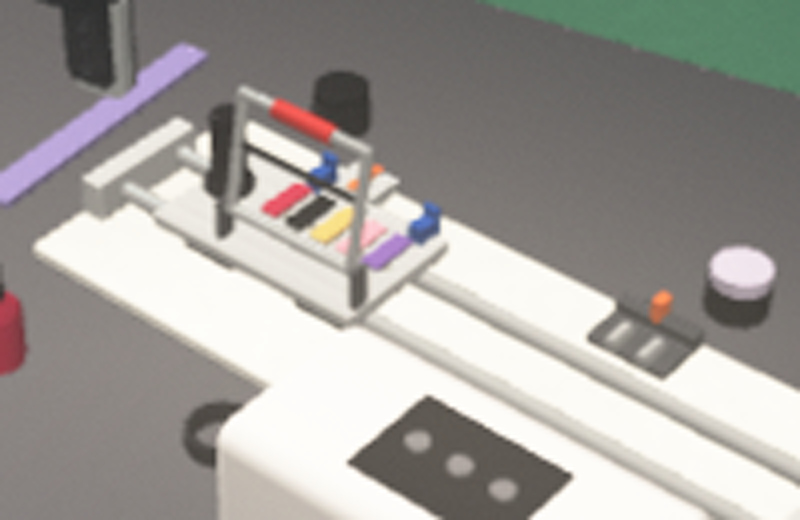

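View pics/ac_side.png

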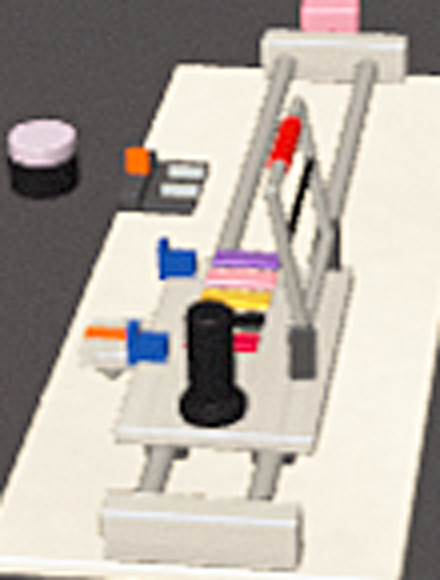

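View pics/ac_wrist.png

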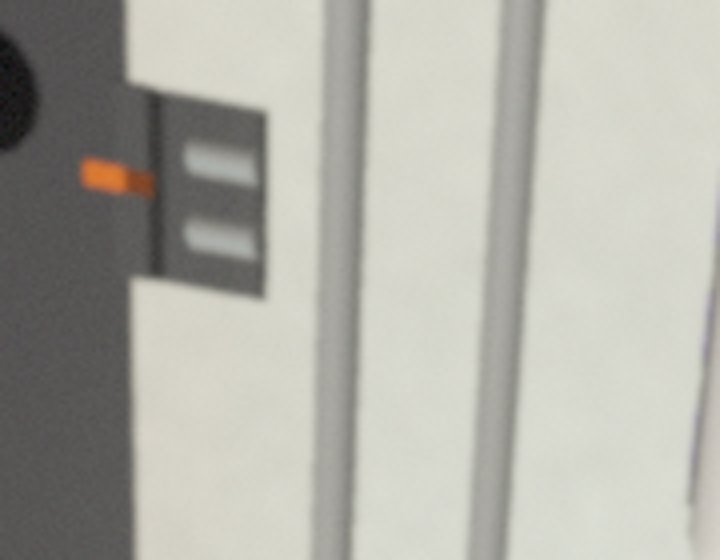

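View pics/ac_wrist2.png

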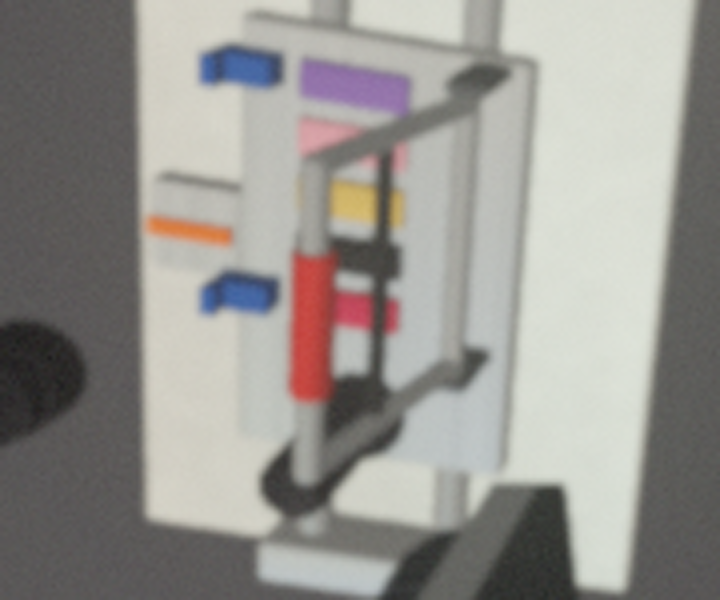

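```bash
cat > h.py <<'E'
import numpy as np,pickle
def ray(c,p):
    K,R,t=map(np.asarray,(c["mtx"],c["R"],c["t"]))
    return -R.T@t, R.T@np.linalg.solve(K,[p[0],p[1],1])
def plane(c,p,z):
    o,d=ray(c,p);return o+d*(z-o[2])/d[2]
def tri(*cp):
    A=np.zeros((3,3));b=np.zeros(3)
    for c,p in cp:
        o,d=ray(c,p);d=d/np.linalg.norm(d);P=np.eye(3)-np.outer(d,d);A+=P;b+=P@o
    X=np.linalg.solve(A,b);r=[]
    for c,p in cp:
        v=c["mtx"]@(c["R"]@X+c["t"]);r.append((v[:2]/v[2]-p).round(1).tolist())
    return X.round(4),r
E
python3 - <<'E'
from h import *
d=pickle.load(open("a.pkl","rb"));w,s,e=d["wrist"],d["side"],d["scene"]
print("bar",tri((w,(158.2,271.7)),(s,(291.7,225.5)),(e,(305.5,194.5))))
print("index w",plane(w,(117,246.2),.034),"s",plane(s,(241.5,273),.034))
print("notch w",plane(w,(100.5,82.5),.028),"s",plane(s,(251.7,229.5),.028), tri((w,(105,83)),(s,(254,230)),(e,(395,239))))
print("hingeposts",plane(w,(196.2,283),.052),plane(w,(200.5,209.5),.052))
print("knob top s",plane(s,(272.5,267.5),.076),"e",plane(e,(286,192.5),.076),tri((s,(272.5,267.5)),(e,(286,192.5))))
a=plane(w,(111.7,55),.008);b=plane(w,(116.7,318.7),.008);print("edge",a,b,np.degrees(np.arctan2(*(a-b)[:2])))
E
```

```text
bar (array([ 0.5367, -0.0312,  0.1098]), [[-0.2, 0.3], [-0.2, -0.3], [-0.1, 0.4]])
index w [ 0.45786833 -0.0344068   0.034     ] s [ 0.45766643 -0.03922073  0.034     ]
notch w [0.47037675 0.12506537 0.028     ] s [0.4704209  0.11363337 0.028     ] (array([0.4728, 0.1231, 0.0242]), [[0.9, 2.3], [-0.8, -1.2], [0.1, 1.1]])
hingeposts [ 0.54465615 -0.06914946  0.052     ] [0.55830031 0.00973861 0.052     ]
knob top s [ 0.50621165 -0.09516748  0.076     ] e [ 0.50571124 -0.09196931  0.076     ] (array([ 0.5056, -0.0926,  0.0751]), [[-0.4, -0.3], [-0.3, 0.3]])
edge [0.47442439 0.15144786 0.008     ] [ 0.42211714 -0.13898633  0.008     ] 10.20953254169483
```

The three views agree on the bar at (0.537, -0.031, 0.110), about 1.4 rad, with the station yaw near -10.2°. I'll shut the fingers, align them, and go behind the bar.

Request:
jog_arm(series=[[[-1, -22, -8, 0, -5], [-1, -22, -8, 0, -5.2], [-1, -22, -7, 0, 0], [-1, -21, -7, 0, 0], [-1, -20, -7, 0, 0], [-1, 0, 0, -20, 0], [-1, 0, 0, -20, 0], [-1, 0, 0, -20, 0], [-1, 0, 0, -20, 0], [-1, 0, 0, 0, 0], [-1, 0, 0, 0, 0]]], newtons=40)

```text
time: 1.25
eef_pos: [0.5676, -0.037, 0.151]
orientation: [[-0.001, 0.984, -0.177], [0.0, -0.177, -0.984], [-1.0, -0.001, 0.0]]
contact_force: [-1.1, -0.0, -0.2]
grip_width: -0.0004
```

```bash
cat > look.py <<'E'
import sys,cv2,pickle
from cell import robot
tag=sys.argv[1];d={}
for n in sys.argv[2:]:
    d[n]=robot.read_camera(n);cv2.imwrite(f"pics/{tag}_{n}.png",d[n]["img"])
pickle.dump(d,open(f"{tag}.pkl","wb"))
ims=[]
for n in d:
    x,y,w,h={"scene":(230,135,200,150),"side":(200,160,200,150),"wrist":(80,130,320,240)}[n]
    ims.append(cv2.resize(d[n]["img"][y:y+h,x:x+w],(400,300),interpolation=cv2.INTER_CUBIC))
cv2.imwrite(f"pics/{tag}.png",cv2.hconcat(ims[:2]) if len(ims)<3 else cv2.vconcat([cv2.hconcat(ims[:2]),cv2.hconcat([ims[2],ims[2]])]))
s=robot.sense();print(s["time"],s["eef_pos"].round(4),s["orientation"].round(3).tolist(),s["contact_force"].round(2),s["grip_width"])
E
python3 look.py b scene side
```

```text
1.35 [ 0.5689 -0.0371  0.1526] [[0.002, 0.984, -0.177], [-0.0, -0.177, -0.984], [-1.0, 0.002, -0.0]] [0.59 0.14 0.55] -8.986631072995323e-05
```

View pics/b.png

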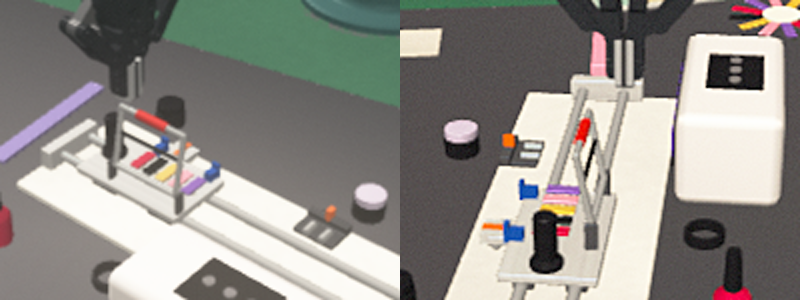

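The fingers are shut above and behind the red bar, which sits at about (583,130) in the right half. Next I'll descend behind it and push it forward in an arc.

Request:
jog_arm(series=[[[-1, 0, 0, -16, 0], [-1, 0, 0, -16, 0], [-1, 0, 0, -14, 0], [-1, 0, 0, 0, 0], [-1, -10, 2, 0, 0], [-1, -10, 2, -1, 0], [-1, -10, 2, -2, 0], [-1, -6, 1, -2, 0], [-1, -6, 1, -4, 0], [-1, 0, 0, 0, 0]]])

```text
time: 2.35
eef_pos: [0.5243, -0.0286, 0.0962]
orientation: [[-0.002, 0.984, -0.177], [0.0, -0.177, -0.984], [-1.0, -0.002, -0.0]]
contact_force: [-0.4, -0.3, 1.4]
grip_width: -0.0003
```

```bash
python3 look.py c scene side
```

```text
2.45 [ 0.5259 -0.029   0.0963] [[0.001, 0.984, -0.177], [-0.0, -0.177, -0.984], [-1.0, 0.001, 0.0]] [ 0.74 -0.39 -1.2 ] 4.5014840437382936e-05
```

View pics/c.png

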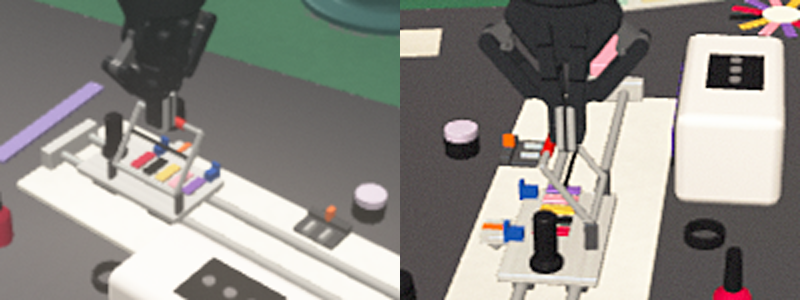

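The retainer is folding forward; the bar is now at about (548,147). I'll push a bit more, then lift, go over the bar and press.

Request:
jog_arm(series=[[[-1, -6, 1, -4, 0], [-1, -6, 1, -5, 0], [-1, -4, 1, -4, 0], [-1, 0, 0, 0, 0], [-1, 2, 0, 12, 0], [-1, 0, 0, 16, 0], [-1, -12, 2, 0, 0], [-1, -12, 2, 0, 0], [-1, 0, 0, 0, 0]]])

```text
time: 3.35
eef_pos: [0.485, -0.0215, 0.1103]
orientation: [[-0.003, 0.984, -0.177], [0.0, -0.177, -0.984], [-1.0, -0.003, 0.0]]
contact_force: [-0.3, -0.2, 0.2]
grip_width: -0.0001
```

```bash
python3 look.py d scene side
```

```text
3.45 [ 0.4867 -0.0218  0.1106] [[-0.001, 0.984, -0.177], [0.0, -0.177, -0.984], [-1.0, -0.001, 0.0]] [0.23 0.45 0.01] 0.0004133928077162977
```

View pics/d.png

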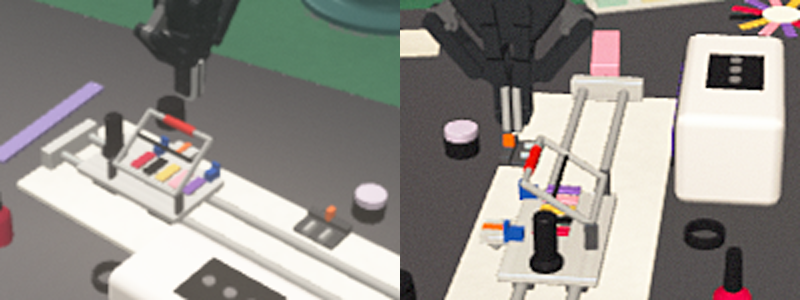

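Run:
```python
from h import *
d=pickle.load(open("d.pkl","rb"))
print(tri((d["scene"],(320,197.5)),(d["side"],(266,239))))
```

```text
(array([ 0.4973, -0.023 ,  0.0834]), [[-0.0, 0.1], [-0.1, -0.1]])
```

The bar is at (0.497, -0.023, 0.083), so the tip is above its closing line. Press straight down.

Request:
jog_arm(series=[[[-1, 3, 0, -10, 0], [-1, 0, 0, -10, 0], [-1, 0, 0, -10, 0], [-1, 0, 0, -8, 0], [-1, 0, 0, -8, 0], [-1, 0, 0, -5, 0], [-1, 0, 0, -4, 0], [-1, 0, 0, -2, 0], [-1, 0, 0, 0, 0], [-1, 0, 0, 0, 0]]])

```text
time: 4.45
eef_pos: [0.4915, -0.0221, 0.0546]
orientation: [[0.001, 0.984, -0.177], [-0.0, -0.177, -0.984], [-1.0, 0.001, -0.0]]
contact_force: [0.2, 1.0, -0.1]
grip_width: 0.0002
```

```bash
python3 look.py e scene side
```

```text
4.55 [ 0.4914 -0.0221  0.0545] [[0.001, 0.984, -0.177], [-0.0, -0.177, -0.984], [-1.0, 0.001, -0.0]] [-0.43 -0.12  0.2 ] 0.0003469365561738564
```

View pics/e.png

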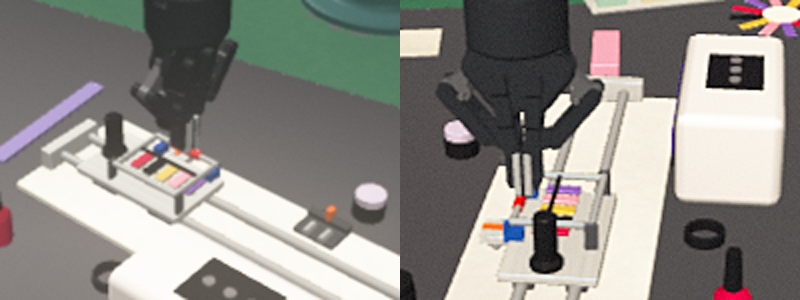

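Almost closed, with no contact force yet. I'll press a few more mm until it bottoms out.

Request:
jog_arm(series=[[[-1, 0, 0, -1.5, 0], [-1, 0, 0, -1, 0], [-1, 0, 0, 0, 0], [-1, 0, 0, 0, 0]]])

```text
time: 4.95
eef_pos: [0.4916, -0.022, 0.0539]
orientation: [[0.001, 0.984, -0.177], [-0.0, -0.177, -0.984], [-1.0, 0.001, -0.0]]
contact_force: [-5.1, 1.3, 14.6]
grip_width: 0.0002
```

It bottomed with 14.6 N at z=0.054. Next I'll lift, half-open and move above the knob.

Request:
jog_arm(series=[[[-1, 0, 0, 10, 0], [-1, 0, 0, 25, 0], [-1, 0, 0, 35, 0], [0, 0, 0, 20, 0], [0, 5, -25, 0, 0], [0, 5, -25, 0, 0], [0, 4, -20.5, 0, 0], [0, 0, 0, 0, 0]]])

```text
time: 5.75
eef_pos: [0.5057, -0.0944, 0.1422]
orientation: [[0.001, 0.984, -0.179], [-0.001, -0.179, -0.984], [-1.0, 0.001, 0.001]]
contact_force: [0.5, 1.1, 0.3]
grip_width: 0.0426
```

```bash
python3 look.py f scene side wrist
```

```text
5.9 [ 0.5047 -0.092   0.1416] [[-0.0, 0.984, -0.177], [0.001, -0.177, -0.984], [-1.0, -0.001, -0.0]] [-0.03  0.66  0.63] 0.04290246053174602
```

View pics/f.png

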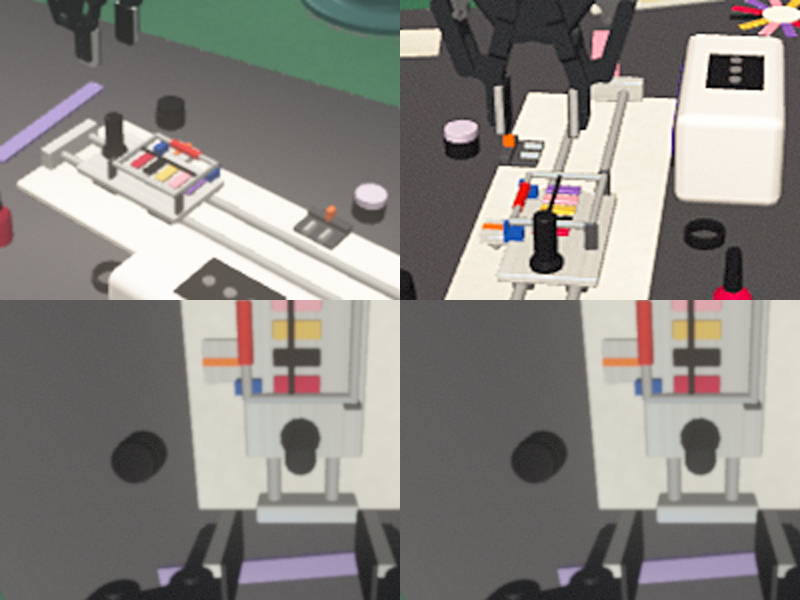

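View pics/f_wrist.png

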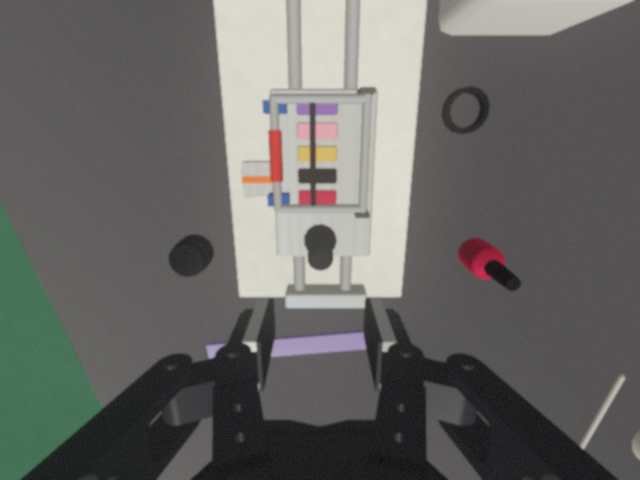

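The retainer lies flat in its catch, and the knob (320,245) is centred between the jaws in the wrist view. I'll measure the knob, index and notch.

Run:
```python
from h import *
d=pickle.load(open("f.pkl","rb"));w,s,e=d["wrist"],d["side"],d["scene"]
print(tri((w,(319.5,259)),(s,(272.5,267.5)),(e,(286.5,193))))
print(plane(w,(319.5,259),.076))
a=plane(w,(217,50),.008);b=plane(w,(239,290),.008);print(np.degrees(np.arctan2(*(a-b)[:2])))
a=plane(w,(424,50),.008);b=plane(w,(405,290),.008);print(np.degrees(np.arctan2(*(a-b)[:2])))
print("index",plane(w,(243,179.5),.034))
```

```text
(array([ 0.5054, -0.0914,  0.0742]), [[0.5, 0.2], [-0.5, -0.3], [-0.1, 0.3]])
[ 0.50522815 -0.09050075  0.076     ]
10.024597648989042
9.679199187420279
index [ 0.45804536 -0.03458427  0.034     ]
```

Request:
jog_arm(series=[[[0, 0, 0, -20, 0], [0, 0, 0, -20, 0], [0, 0, 0, -20, 0], [0, 0, 0, -20, 0], [0, 0, 0, -17, 0], [0, 0, 0, 0, 0], [-1, 0, 0, 0, 0], [-1, 0, 0, 0, 0], [-1, 0, 0, 0, 0], [-1, 0, 0, 0, 0], [-1, 0, 0, 0, 0], [-1, 0, 0, 0, 0]]], newtons=60)

```text
time: 7.1
eef_pos: [0.5055, -0.0926, 0.0459]
orientation: [[0.001, 0.984, -0.177], [-0.0, -0.177, -0.984], [-1.0, 0.001, -0.0]]
contact_force: [-3.4, 1.4, 6.3]
grip_width: 0.0158
```

```bash
python3 look.py g scene side wrist
```

```text
7.25 [ 0.5055 -0.0926  0.0459] [[0.001, 0.984, -0.177], [-0.0, -0.177, -0.984], [-1.0, 0.001, -0.0]] [-2.77  0.68  6.25] 0.01587892492961314
```

View pics/g.png

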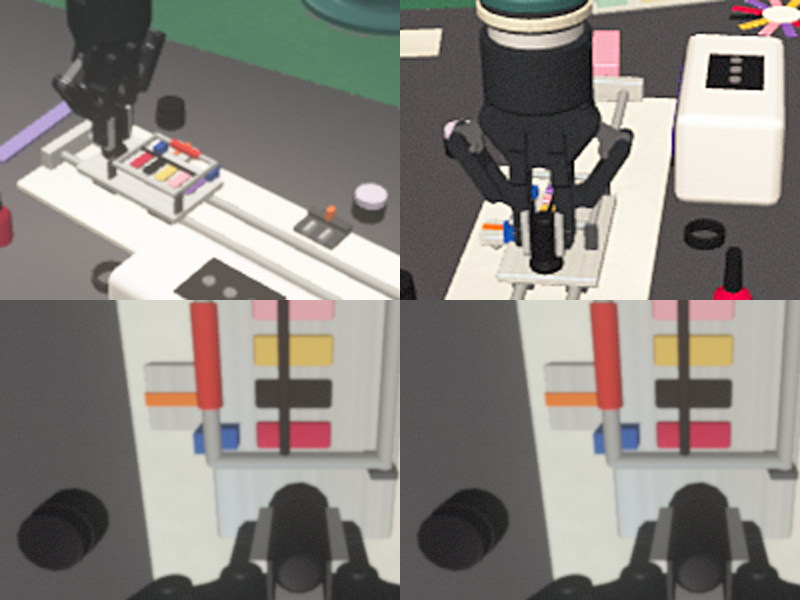

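View pics/g_wrist.png

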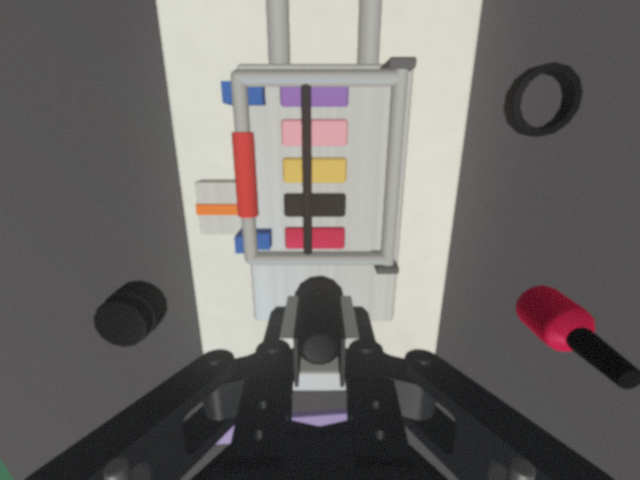

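The knob is gripped (width 15.8 mm), in line with the rail. The index-to-notch distance is about 160 mm; I'll slide 120 mm along (0.172, 0.985), then re-measure.

Request:
jog_arm(series=[[[-1, 1, 6, 0, 0], [-1, 2, 12, 0, 0], [-1, 2, 12, 0, 0], [-1, 2, 12, 0, 0], [-1, 2, 12, 0, 0], [-1, 2, 12, 0, 0], [-1, 2, 12, 0, 0], [-1, 2, 12, 0, 0], [-1, 2, 12, 0, 0], [-1, 2, 10, 0, 0], [-1, 1.5, 6, 0, 0], [-1, 0, 0, 0, 0]]])

```text
time: 8.45
eef_pos: [0.527, 0.0269, 0.0458]
orientation: [[0.003, 0.984, -0.177], [0.001, -0.177, -0.984], [-1.0, 0.002, -0.001]]
contact_force: [-0.2, 1.0, 7.6]
grip_width: 0.0159
```

```bash
python3 look.py i scene side wrist
```

```text
8.6 [0.527  0.0265 0.0459] [[0.003, 0.984, -0.177], [0.001, -0.177, -0.984], [-1.0, 0.003, -0.001]] [1.05 0.76 6.62] 0.016037292792077537
```

View pics/i_wrist.png

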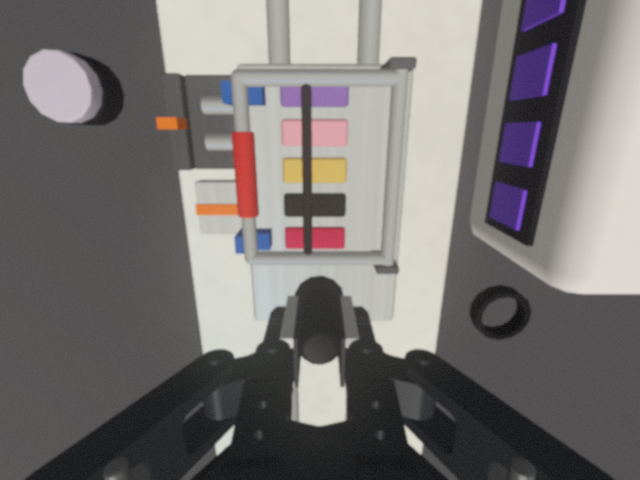

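View pics/i.png

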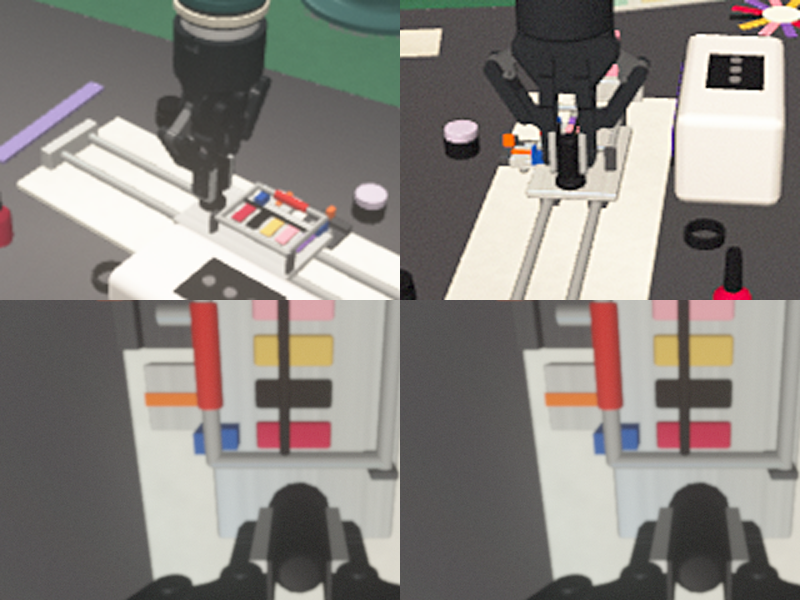

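Run:
```python
from h import *
import cv2
d=pickle.load(open("i.pkl","rb"));w=d["wrist"]
ey=np.array([.1736,.9848,0])
for n in d:
    hsv=cv2.cvtColor(d[n]["img"],cv2.COLOR_BGR2HSV)
    m=cv2.inRange(hsv,(4,140,110),(19,255,255));N,L,st,c=cv2.connectedComponentsWithStats(m)
    print(n,[(st[i].tolist(),c[i].round(1).tolist()) for i in range(1,N) if st[i,4]>8])
i=plane(w,(197,209.5),.034);n=plane(w,(157,123),.028);print(i,n,(n-i)@ey)
a=plane(w,(161,20),.008);b=plane(w,(200,330),.008);print(np.degrees(np.arctan2(*(a-b)[:2])))
```

```text
scene [([393, 238, 5, 6, 18], [394.9, 240.3]), ([8, 420, 6, 6, 9], [10.7, 422.7]), ([0, 426, 14, 32, 148], [4.3, 440.5]), ([9, 430, 14, 18, 54], [14.9, 439.9]), ([18, 435, 8, 7, 16], [20.9, 438.4]), ([0, 441, 104, 39, 1372], [37.5, 465.9]), ([69, 443, 12, 11, 26], [74.7, 447.7]), ([64, 444, 6, 6, 14], [66.4, 446.8]), ([57, 447, 6, 5, 12], [59.9, 448.7]), ([82, 448, 75, 32, 937], [122.5, 467.6]), ([114, 450, 12, 5, 21], [119.5, 452.2]), ([104, 452, 8, 11, 18], [107.6, 457.1]), ([59, 454, 13, 11, 32], [64.1, 459.5]), ([156, 460, 4, 6, 9], [157.2, 462.6]), ([102, 463, 5, 4, 9], [103.9, 464.8]), ([150, 465, 30, 15, 144], [165.3, 474.2]), ([179, 466, 5, 7, 12], [181.1, 469.0]), ([185, 474, 4, 6, 9], [186.6, 476.8])]
side [([0, 0, 56, 135, 3634], [20.0, 81.8]), ([43, 0, 7, 21, 53], [45.6, 10.1]), ([597, 0, 43, 52, 470], [609.3, 27.6]), ([596, 44, 44, 23, 352], [621.1, 53.7]), ([52, 99, 8, 20, 47], [55.7, 109.2]), ([53, 120, 11, 13, 42], [58.5, 125.7]), ([251, 227, 14, 10, 65], [255.7, 231.8]), ([589, 314, 7, 63, 139], [592.1, 334.7])]
wrist [([156, 117, 31, 13, 360], [170.3, 123.0]), ([197, 205, 42, 9, 376], [217.5, 209.0])]
[0.47902267 0.08427096 0.034     ] [0.47059071 0.12466476 0.028     ] 0.03831602758620585
10.581069334137263
```

About 38 mm remain. I'll move 20 mm more, to just before the ridge, and re-measure at close range.

Request:
jog_arm(series=[[[-1, 1.2, 6.7, 0, 0], [-1, 1.2, 6.7, 0, 0], [-1, 1.1, 6.3, 0, 0], [-1, 0, 0, 0, 0], [-1, 0, 0, 0, 0]]])

```text
time: 9.1
eef_pos: [0.5306, 0.0463, 0.0459]
orientation: [[0.003, 0.984, -0.177], [0.001, -0.177, -0.984], [-1.0, 0.003, -0.001]]
contact_force: [1.4, 0.6, 6.3]
grip_width: 0.0163
```

```bash
python3 look.py j scene side wrist
cat > m.py <<'E'
from h import *
import cv2,sys
d=pickle.load(open(sys.argv[1]+".pkl","rb"));w=d["wrist"]
ey=np.array([.1765,.9843,0])
hsv=cv2.cvtColor(w["img"],cv2.COLOR_BGR2HSV)
m=cv2.inRange(hsv,(4,140,110),(19,255,255));N,L,st,c=cv2.connectedComponentsWithStats(m)
print([(st[i].tolist(),c[i].round(1).tolist()) for i in range(1,N) if st[i,4]>30])
E
python3 m.py j
```

```text
9.25 [0.5306 0.0462 0.0459] [[0.003, 0.984, -0.177], [0.001, -0.177, -0.984], [-1.0, 0.003, -0.001]] [0.55 0.71 7.46] 0.01617719917262351
[([163, 162, 29, 12, 319], [176.2, 167.3]), ([195, 204, 44, 10, 384], [217.2, 208.9])]
```

View pics/j_wrist.png

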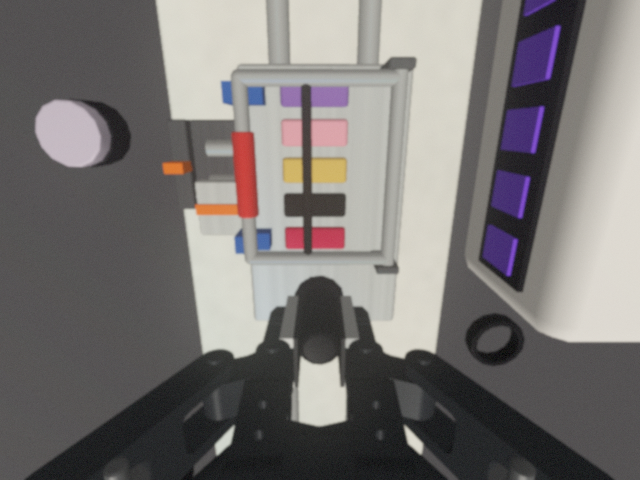

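Run:
```python
from h import *
for t,p,q in (("i",(157,123),(197,209.3)),("j",(164,167.5),(197,209.3))):
    w=pickle.load(open(t+".pkl","rb"))["wrist"]
    for yaw in (9.9,10.4):
        ey=np.array([np.sin(np.radians(yaw)),np.cos(np.radians(yaw)),0])
        i=plane(w,q,.034);n=plane(w,p,.028);print(t,yaw,i.round(4),n.round(4),((n-i)@ey*1000).round(2))
w=pickle.load(open("j.pkl","rb"))["wrist"]
print(w["R"])
```

```text
i 9.9 [0.4791 0.0844 0.034 ] [0.4706 0.1247 0.028 ] 38.25
i 10.4 [0.4791 0.0844 0.034 ] [0.4706 0.1247 0.028 ] 38.11
j 9.9 [0.4826 0.1039 0.034 ] [0.4709 0.1249 0.028 ] 18.68
j 10.4 [0.4826 0.1039 0.034 ] [0.4709 0.1249 0.028 ] 18.54
[[ 0.98397514 -0.17827423  0.00334913]
 [-0.16978714 -0.93106414  0.32294254]
 [-0.05445408 -0.31833607 -0.94641265]]
```

18.6 mm to go. I'll climb the ridge and stop at the notch.

Request:
jog_arm(series=[[[-1, 0.7, 4, 0, 0], [-1, 0.7, 4, 0, 0], [-1, 0.7, 4, 0, 0], [-1, 0.7, 4, 0, 0], [-1, 0.4, 2.3, 0, 0], [-1, 0, 0, 0, 0], [-1, 0, 0, 0, 0], [-1, 0, 0, 0, 0]]])

```text
time: 10.05
eef_pos: [0.5338, 0.0645, 0.0459]
orientation: [[0.003, 0.984, -0.177], [0.001, -0.177, -0.984], [-1.0, 0.003, -0.002]]
contact_force: [1.3, 1.2, 5.8]
grip_width: 0.0163
```

```bash
python3 look.py k scene side wrist;python3 m.py k
```

```text
10.2 [0.5338 0.0644 0.0458] [[0.003, 0.984, -0.177], [0.001, -0.177, -0.984], [-1.0, 0.003, -0.001]] [0.99 0.79 6.14] 0.01641571727213587
[([168, 199, 71, 16, 724], [200.5, 207.3])]
```

View pics/k_wrist.png

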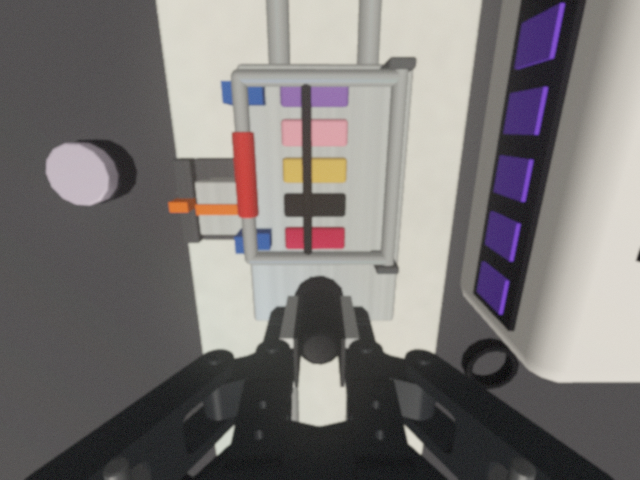

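Run:
```python
from h import *
import cv2
w=pickle.load(open("k.pkl","rb"))["wrist"]
m=cv2.inRange(cv2.cvtColor(w["img"],cv2.COLOR_BGR2HSV),(4,140,110),(19,255,255))
for x in range(166,240,4):
    r=np.flatnonzero(m[190:225,x])+190; print(x,(r.min(),r.max(),r.mean()) if len(r) else None)
for p in ((169,206.3),(169,207)):
  for yaw in (9.9,10.4):
    ey=np.array([np.sin(np.radians(yaw)),np.cos(np.radians(yaw)),0])
    print(yaw,(plane(w,p,.028)-plane(w,(197,209.3),.034))@ey*1000)
```

```text
166 None
170 (np.int64(201), np.int64(211), np.float64(206.0))
174 (np.int64(200), np.int64(212), np.float64(206.0))
178 (np.int64(199), np.int64(212), np.float64(205.5))
182 (np.int64(199), np.int64(212), np.float64(205.5))
186 (np.int64(199), np.int64(212), np.float64(205.5))
190 (np.int64(199), np.int64(209), np.float64(204.0))
194 (np.int64(199), np.int64(208), np.float64(203.5))
198 (np.int64(205), np.int64(214), np.float64(209.5))
202 (np.int64(205), np.int64(213), np.float64(209.0))
206 (np.int64(205), np.int64(213), np.float64(209.0))
210 (np.int64(205), np.int64(213), np.float64(209.0))
214 (np.int64(205), np.int64(213), np.float64(209.0))
218 (np.int64(205), np.int64(213), np.float64(209.0))
222 (np.int64(205), np.int64(213), np.float64(209.0))
226 (np.int64(205), np.int64(213), np.float64(209.0))
230 (np.int64(205), np.int64(213), np.float64(209.0))
234 (np.int64(205), np.int64(213), np.float64(209.0))
238 (np.int64(207), np.int64(213), np.float64(210.0))
9.9 0.22204767997353453
10.4 0.08597115106034317
9.9 -0.12346702421245814
10.4 -0.25998451404074757
```

Run:
```python
import cv2
a=cv2.imread("pics/k_wrist.png")[170:250,150:270];b=cv2.imread("pics/k_side.png")[205:265,235:325]
cv2.imwrite("pics/kz.png",cv2.hconcat([cv2.resize(a,(480,320),interpolation=3),cv2.resize(b,(320,320),interpolation=2)]))
```

```text
(no output)
```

View pics/kz.png

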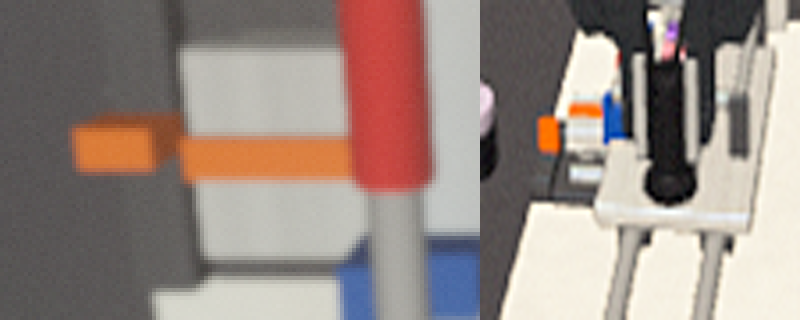

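The wrist view shows the index line and pointer level, within about 0.3 mm, and the retainer still flat. I'll hold still briefly, check and hand in.

Request:
jog_arm(series=[[[-1, 0, 0, 0, 0], [-1, 0, 0, 0, 0], [-1, 0, 0, 0, 0], [-1, 0, 0, 0, 0], [-1, 0, 0, 0, 0]]])

```text
time: 10.7
eef_pos: [0.5338, 0.0644, 0.0459]
orientation: [[0.003, 0.984, -0.177], [0.001, -0.177, -0.984], [-1.0, 0.003, -0.002]]
contact_force: [0.6, 0.7, 7.6]
grip_width: 0.0169
```

```bash
python3 look.py l scene wrist;python3 m.py l
```

```text
10.8 [0.5338 0.0644 0.0459] [[0.003, 0.984, -0.177], [0.001, -0.177, -0.984], [-1.0, 0.003, -0.002]] [1.41 2.2  6.36] 0.016278290344658074
[([168, 199, 71, 16, 726], [200.5, 207.3])]
```

View pics/l.png

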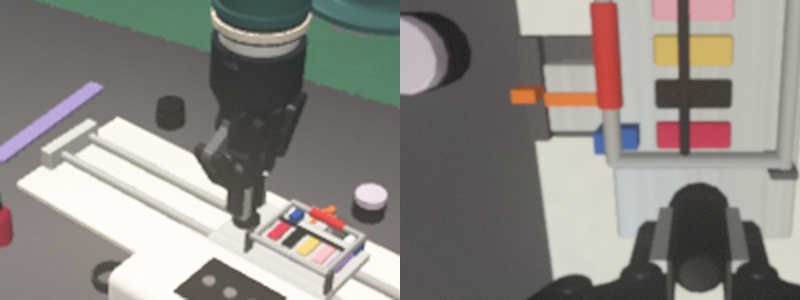

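Nothing has moved: the index and pointer are still level, the retainer is down and the grip is still on.

```bash
python3 -c "
from cell import robot
print(robot.finish_job())"
```

```text
the job is handed in; nothing more can be done
None
```

I swung the wire retainer down until it bottomed at about 15 N. I then pinched the black knob at 60 N and slid the carriage about 160 mm into the notch. The job was handed in at about 10.8 s with the knob still held.

- **Alignment:** the last wrist picture puts the index within about 0.3 mm of the orange pointer along the rail.
- **Retainer and carriage:** the retainer looks flat in its catch. The tool position and pictures did not change over the last 0.5 s, so the carriage was at rest.
- **Bystanders:** those in view looked untouched, and my path did not go near any of them.
- **Not confirmed directly:** I did not nudge the carriage to feel the detent. That the ball is in the notch rests on the alignment and on the low force along the rail (about 1–2 N).
- **Disagreement:** early single-view estimates of the notch from the side and wrist cameras differed by about 11 mm. I went with the wrist view, and two closer wrist measurements then agreed to about 0.3 mm.

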